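Lock the creasing wheel onto its spindle

TASK

The brass creasing wheel sits on the upright sprung spindle of the leather creasing head. Put the spacer sleeve onto the spindle first, then the flat washer on top of it, then the square locking collar: feel for the angle at which its slot drops over the T-shaped head, press it down gently against the spring and give it a quarter turn so that the head lies across the slot and holds the stack down under spring load when you let go. Never force it harder than about 25 N, and leave the jar, mug and mallet where they are.

Things in the scene. Friction and masses are not known exactly. Their poses are not given: they have to be found in the camera images.
- spindle: The creasing head, fixed to the bench: a grey foot plate 110 mm (along its x) x 90 x 18 mm with an upright steel shaft; origin at the centre of the plate's underside, on the shaft's axis, z up along the shaft. A brass creasing wheel, 56 mm in diameter, 14 mm thick, is captive on the shaft on a spring: its flat top is 40 mm above the bench when unloaded.
- shoulder (a point): Top of the full shaft, on its axis, 71.5 mm above the bench. Below it the shaft is 20 mm in diameter (chamfered over the last 1.5 mm); above it is a neck 8 mm in diameter, 9.5 mm long, up to the T head.
- head_top (a point): Highest point of the T head, on the shaft's axis, 89 mm above the bench. The head is 18.5 mm long, 8 mm wide, from 81 to 89 mm above the bench, flat underneath and on top (its top 1.5 mm is stepped in by 1 mm all round). The stiff shaft stands turned by an unmeasured angle: the head's length lies within 0.65 rad either way of the foot plate's x (this point's axes are the plate's, not the head's).
- wheel (a joint): How far the sprung wheel is pressed down, in m: 0 = up, 0.007 = hard stop. The spring takes 4 N to start moving and 1 N more per mm (11 N at the stop). With sleeve, washer and collar stacked on it the collar's top is level with the T head's underside at 0.004, so the collar can only be turned between about 0.004 and 0.007.
- sleeve: Spacer sleeve: plain steel tube, 34 mm outside diameter, bore 21.7 mm, 24 mm tall, about 90 g, standing on end on the bench; origin at the centre of its underside, z along its bore. Goes on first, on the wheel.
- washer: Flat steel washer, 40 mm outside diameter, bore 21.7 mm, 5 mm thick, about 35 g, lying flat on the bench; origin at the centre of its underside, z along its bore. Goes on second, on the sleeve.
- collar: Square aluminium locking collar 44 x 44 x 16 mm, about 110 g, lying the right way up on the bench; origin at the centre of its underside. From below it has a round bore 22 mm in diameter, 10 mm deep; the remaining 6 mm at the top has only a slot. Goes on last.
- slot (a point): Centre of the slot's mouth in the collar's top, 16 mm above its underside. The slot is 22 mm long (along the collar's x), 10.5 mm wide. In line with the T head (within about 0.12 rad, centred within about 1 mm) it drops over the head; if not in line the collar rests on the head, 10 mm above the washer, until turned into line. Across the head it locks. It may be turned either way, with no end stop.
- jar: Bystander: glass jar 62 mm in diameter and 75 mm tall with wooden sticks up to about 170 mm, standing on the bench; origin at the centre of its underside. Leave alone.
- mug: Bystander: white mug 76 mm in diameter, 85 mm tall; origin at the centre of its underside. Leave alone.
- mallet: Bystander: wooden mallet lying on the bench, about 250 mm long along its x, head 50 x 85 x 50 mm at +x; origin on the bench under the handle. Leave alone.
There are look-alikes about, which are no part of the job. What is meant by the sleeve is not black or pink, and is the smaller of those in its own colour.

How it is judged:
By the outcome, as a careful person would: the job done as asked, in the order asked, and still so for the second after the job is handed in, with the robot touching nothing.
It also fails if it takes over 72 s, if anything falls off the work surface, if the arm or the gripper's body presses on something with over 40 N, if the wrist force passes 120 N, or if a joint passes its speed limit or range.

ROBOT

A 6-joint arm with a two-finger parallel gripper is mounted at the origin on the work surface. World frame = base frame: x ahead of the robot, y to its left, z up, the work surface at z = 0. Lengths are in mm, angles in rad, forces in N, time in s.
With the tool pointing down it reaches from about 275 to 1000 mm from the base axis. Payload 8.4 kg.
Tool frame: the origin (TCP) lies on the centre line of the jaws, within the pads' length; the fingertips stand 17 mm ahead of it and the grasp point (between the pads) lies 2 mm behind it; z points along the fingers, y is the direction in which the jaws open and shut (so a half turn about z gives the same grasp; the last joint's range is limited). The gripper opens to 85 mm and grips with 20 to 120 N. Pads are 22 mm wide; open, the fingers measure 114 mm over their backs; the gripper's body (76 mm by 85 mm) begins 54 mm behind the grasp point. The pads swing forward as they close: fully open they stand 13 mm farther back than shut.
Start: joints at [1.185, 0.353, 1.633, -0, 1.155, -0.002], TCP at [234.028, 579.533, 248.281] pointing down, gripper open.
Joint ranges: [-2.63, 2.63], [-0.92, 2.1], [0.06, 2.66], [-1.3, 4.44], [0, 2.69], [-3.02, 3.02]. Speed limits (rad/s): [2.22, 2.22, 2.79, 3.14, 3.14, 3.14].

INTERFACE

Orientations are given as [roll, pitch, yaw] about the fixed x, y, z axes, in that order (R = Rz(yaw) Ry(pitch) Rx(roll)).
In Python, from rig import r, vision, ticket gives the robot as it stands.
- The arm moves only by the tool move_arm, never from a script. Its argument "plan" is a list of rows, each a list of 3 entries, a list of its own where there are three numbers: the shift along the tool's x, y, z in m, then the turn about the tool's z in degrees, then the opening in per cent of the stroke, from 0 (shut) to 100 (fully open). A call has 1 to 5 rows; each row shifts and turns the commanded pose from where the row before left it, along the tool's axes as they then stand; what a row does not reach is not made up. A row lasts 1/12 s, in which the tool goes at most 41.7 mm and 7.16 degrees, less where a joint would pass 70% of its speed; a pose out of reach is approached as far as the arm can. A call with a gripper value outside its range is refused whole. The fingers move at their own pace and stop on an object; "grip_force" is the grip in N (left out, the last holds). Time passes only in rows, so rows that do not move let the fingers close. It gives the time, the measured TCP pose, the force and the opening at its end, in the units of the state.
- r.sense(): the state, without advancing time (a new reading comes with each control period).
- vision.grab_frame(name): name is "scene" or "side" or "wrist"; returns (picture, depth): 420x560x3 uint8, red, green, blue; 420x560 float32, mm along the optical axis (not along the pixel's ray), 0 where there is no reading.
- vision.calibration(name): a dict with "intrinsics" (3x3 intrinsics, pixels), "dist" ([k1, k2, p1, p2, k3] as OpenCV has them; the pictures are not rectified), "rvec" (rotation vector, rad) and "tvec" (3), from world to camera coordinates, as OpenCV has them. Camera axes: x right, y down, z forward; pixel columns grow to the right and rows downward; lengths in mm; the calibration is good to about 2 mm. A picture is of the moment at which its call begins: read the wrist's pose just before it. calibration takes no time and is no camera call; for the wrist camera it gives the pose at the moment of the call.
- ticket.sign_off(): hands the job in, once; it reports no verdict.
The state is a dict: "clock": time; "qpos": joint angles; "qvel": joint speeds; "joint_efforts": joint torques, N m; "eef_pos": TCP position; "tcp_rot": TCP orientation; "contact_force": force on the tool from outside, world axes, zero at the start; "wrist_torque": the same for the moment, N m; "opening": opening from 0.0 (shut) to 1.0 (fully open).
Only numpy, scipy, OpenCV 4.12 (cv2) and the standard library are available. Lean on these libraries where they do the work, as an engineer would, in place of code of your own. Each camera call takes 0.05 s, during which the arm holds its last target. There are 200 camera calls.

## Working session

There is one attempt and no reset: what is moved stays moved. The work goes in short steps, Python scripts to look and compute and a tool call to move; the robot and the scene stay as the last step left them, time stands still between calls to the robot, and variables do not carry over. Pictures are saved under pics/ and viewed, on a budget of 10 in all, crops included, one or two more only if the job needs it, and the job is handed in when it is done.

Besides the shell and the picture viewer there is one more tool, called by a JSON object that holds its "name" and its "arguments", one argument or row to a line. move_arm: Moves the arm, as the interface text tells. Its arguments: {"type":"object","properties":{"plan":{"type":"array","items":{"type":"array"}},"grip_force":{"type":"number"}},"required":["plan"]}

```bash
mkdir -p pics; ls; cat > h.py <<'E'
import numpy as np, cv2
from rig import r, vision, ticket
def grab(n):
    c=vision.calibration(n); p,d=vision.grab_frame(n); return p,d,c
def ray(c,uv):
    K=np.array(c["intrinsics"],float);D=np.array(c["dist"],float)
    n=cv2.undistortPoints(np.array(uv,float).reshape(-1,1,2),K,D).reshape(-1,2)
    R,_=cv2.Rodrigues(np.array(c["rvec"],float));t=np.array(c["tvec"],float).ravel()
    d=np.c_[n,np.ones(len(n))]@R; o=-R.T@t
    return o,d
def onplane(c,uv,z):
    o,d=ray(c,uv); return o+d*((z-o[2])/d[:,2])[:,None]
def cloud(c,d):
    H,W=d.shape; v,u=np.mgrid[:H,:W]
    o,dd=ray(c,np.c_[u.ravel(),v.ravel()]); return (o+dd*d.ravel()[:,None]).reshape(H,W,3)
E
python3 - <<'E'
from h import *
print(r.sense())
a=[]
for n in("scene","side","wrist"):
    p,d,c=grab(n); np.savez(n+".npz",p=p,d=d,**{k:np.array(c[k]) for k in c}); a.append(p)
    o,dd=ray(c,[[280,210]]); print(n,o,dd,(d>0).mean())
    cv2.imwrite("pics/%s0.png"%n,p[:,:,::-1])
cv2.imwrite("pics/s0b.png",cv2.resize(a[0],(784,588))[:,:,::-1])
E
```

```text
pics
{'clock': 0.0, 'qpos': array([ 1.18461450e+00,  3.53653220e-01,  1.63412753e+00,  2.06238934e-06,
        1.15520149e+00, -2.37723437e-03]), 'qvel': array([-0.00038183, -0.0005529 ,  0.00027829, -0.00148791,  0.00030611,
        0.00136255]), 'joint_efforts': array([-4.80435236e-03, -6.05238318e+01, -3.42058361e+01, -2.95531117e-04,
        9.15739074e-03, -5.19711740e-07]), 'eef_pos': array([233.84880022, 579.11839936, 247.56132524]), 'tcp_rot': array([-3.14020308e+00, -5.18902648e-06,  2.75778722e+00]), 'contact_force': array([-0.31898213, -0.35095263, -0.16017241]), 'wrist_torque': array([-0.02074316, -0.03008259, -0.02012246]), 'opening': 1.002751358878227}
scene [1369.90701844  -47.35796042  874.39242023] [[-0.68886014 -0.01889119 -0.72481802]] 0.9962329931972789
side [411.37470336 820.93324249 791.97125338] [[ 0.1495061  -0.76712789 -0.62383419]] 0.9956505102040817
wrist [158.44491224 610.59348911 372.71370333] [[ 0.32434959 -0.1245584  -0.9382045 ]] 0.9959863945578231
```

View pics/scene0.png

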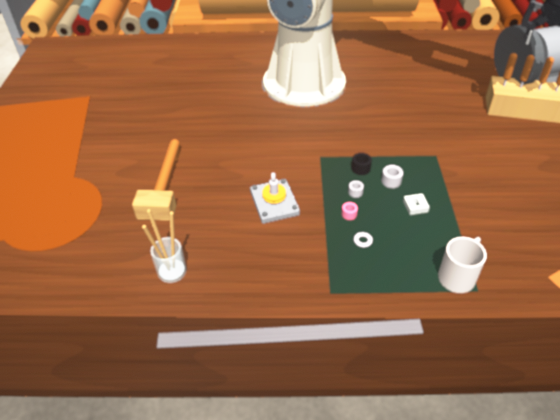

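View pics/side0.png

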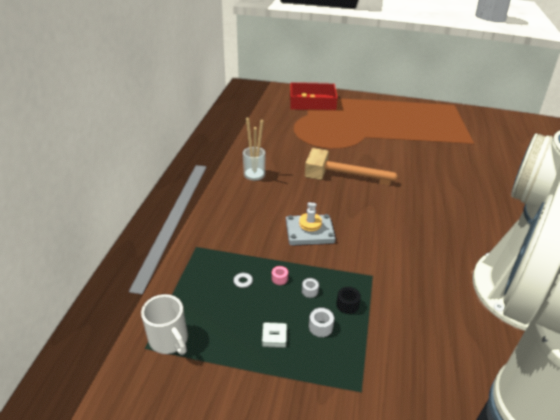

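The scene view shows the small grey sleeve at (356,188) and a larger look-alike at (392,176). The black one is at (361,163), the pink at (349,211), the washer at (363,240), the collar at (416,204) and the spindle at (274,198). The side view agrees: sleeve (311,288), washer (243,280), collar (275,335), spindle (311,225).

```bash
python3 - <<'E'
from h import *
S=[("scene",dict(sleeve=(356,188),big=(392,176),black=(361,163),pink=(349,211),washer=(363,240),collar=(416,204),spin=(274,192),mug=(461,262),jar=(169,262))),
("side",dict(sleeve=(311,288),big=(321,322),black=(349,300),pink=(280,275),washer=(243,280),collar=(275,335),spin=(311,222),mug=(165,322)))]
for n,o in S:
    f=np.load(n+".npz"); P=cloud(f,f["d"])
    for k,(u,v) in o.items():
        s=44 if k in("spin","mug","jar") else 20
        Q=P[v-s:v+s,u-s:u+s].reshape(-1,3); C=np.median(P[v-4:v+5,u-4:u+5].reshape(-1,3),0)
        R=60 if s>30 else 27
        Q=Q[np.hypot(*(Q[:,:2]-C[:2]).T)<R]
        z=2.5 if k=="washer" else 8; Q=Q[Q[:,2]>z]
        if k in("sleeve","big","black","pink","collar"):
            zt=np.percentile(Q[:,2],90); Q=Q[Q[:,2]>zt-4]
        if not len(Q): print(n,k,"none",C);continue
        c,rad=cv2.minEnclosingCircle(Q[:,:2].astype(np.float32)[:,None])
        print(n,k,len(Q),np.round(c),round(rad,1),"mean",Q.mean(0).round(),"zmax",Q[:,2].max().round(), "rect",cv2.minAreaRect(Q[:,:2].astype(np.float32)))
E
```

```text
scene sleeve 76 [483. 109.] 17.9 mean [484. 108.  22.] zmax 25.0 rect ((483.82080078125, 109.25836944580078), (32.58267593383789, 31.810022354125977), 70.13179779052734)
scene big 76 [450. 199.] 22.6 mean [458. 199.  32.] zmax 36.0 rect ((456.8469543457031, 198.08612060546875), (45.12047576904297, 29.401639938354492), 84.09062957763672)
scene black 79 [405. 130.] 22.5 mean [412. 130.  33.] zmax 36.0 rect ((409.9929504394531, 130.55079650878906), (44.37535858154297, 31.0637149810791), 88.83096313476562)
scene pink 80 [554.  88.] 17.3 mean [555.  88.  22.] zmax 26.0 rect ((554.3402709960938, 87.7528076171875), (31.465299606323242, 33.12175750732422), 67.19696807861328)
scene washer 94 [631. 107.] 23.3 mean [631. 111.   4.] zmax 9.0 rect ((632.2839965820312, 110.40853881835938), (40.19585037231445, 37.39065170288086), 1.7346993684768677)
scene collar 198 [536. 245.] 26.0 mean [535. 243.  15.] zmax 19.0 rect ((533.4110107421875, 243.8890838623047), (43.753929138183594, 46.21833038330078), 6.010754585266113)
scene spin 1322 [522. -83.] 60.0 mean [530. -82.  26.] zmax 90.0 rect ((517.85748
[... 1083 characters left out ...]
898438), 9.432377815246582)
side washer 150 [629. 108.] 26.3 mean [629. 111.   5.] zmax 10.0 rect ((627.4771118164062, 108.11369323730469), (50.12355041503906, 44.44633483886719), 40.1985969543457)
side collar 339 [528. 250.] 26.8 mean [529. 248.  16.] zmax 22.0 rect ((529.2499389648438, 246.9151611328125), (43.71748352050781, 44.03437805175781), 7.649748802185059)
side spin 1221 [509. -74.] 59.9 mean [510. -69.  28.] zmax 92.0 rect ((512.71728515625, -80.336669921875), (109.64480590820312, 90.95585632324219), 16.309627532958984)
side mug 1107 [733. 293.] 39.0 mean [742. 277.  55.] zmax 89.0 rect ((736.876220703125, 288.0462646484375), (75.6567153930664, 64.039794921875), 28.283756256103516)
```

View pics/wrist0.png

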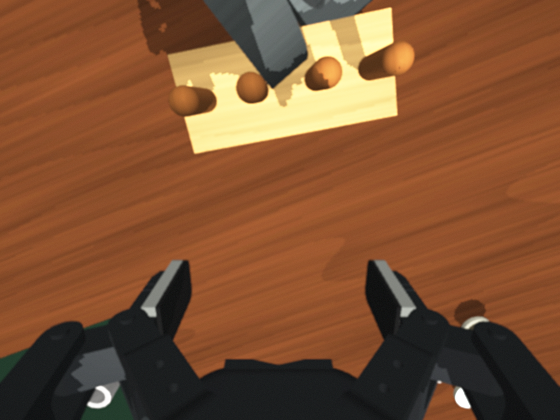

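```bash
python3 - <<'E'
from h import *
f=np.load("wrist.npz"); print(f["intrinsics"],f["dist"])
P=cloud(f,f["d"])
for u,v in[(185,100),(250,88),(325,72),(398,57),(275,60),(230,20),(300,140),(330,10),(285,75)]: print(u,v,P[v,u].round())
f=np.load("scene.npz"); P=cloud(f,f["d"]).reshape(-1,3)
for x0 in range(150,500,50):
  print(x0,[ (lambda q: q.max().round() if len(q) else -1)(P[(P[:,0]>x0)&(P[:,0]<x0+50)&(P[:,1]>y0)&(P[:,1]<y0+50),2]) for y0 in range(100,650,50)])
E
```

```text
[[304.86410374   0.         277.95688467]
 [  0.         304.86410374 200.8528522 ]
 [  0.           0.           1.        ]] [0.01263083 0.         0.         0.         0.        ]
185 100 [137. 555. 169.]
250 88 [146. 596. 169.]
325 72 [155. 643. 168.]
398 57 [164. 686. 171.]
275 60 [136. 617. 158.]
230 20 [114. 602. 192.]
300 140 [213. 617.  -2.]
330 10 [102. 688.  31.]
285 75 [145. 621. 129.]
150 [np.float64(3.0), np.float64(2.0), np.float64(2.0), np.float64(2.0), np.float64(2.0), np.float64(2.0), np.float64(1.0), np.float64(3.0), np.float64(342.0), np.float64(167.0), np.float64(168.0)]
200 [np.float64(3.0), np.float64(2.0), np.float64(4.0), np.float64(2.0), np.float64(1.0), np.float64(4.0), np.float64(3.0), np.float64(3.0), np.float64(364.0), np.float64(351.0), np.float64(69.0)]
250 [np.float64(3.0), np.float64(3.0), np.float64(2.0), np.float64(1.0), np.float64(2.0), np.float64(2.0), np.float64(2.0), np.float64(2.0), np.float64(369.0), np.float64(371.0), np.float64(3.0)]
300 [np.float64(4.0), np.float64(3.0), np.float64(5.0), np.float64(3.0), np.float64(2.0), np.float64(2.0), np.float64(3.0), np.float64(2.0), np.float64(1.0), np.float64(2.0), np.float64(2.0)]
350 [np.float64(37.0), np.float64(36.0), np.float64(5.0), np.float64(3.0), np.float64(3.0), np.float64(1.0), np.float64(2.0), np.float64(3.0), np.float64(2.0), np.float64(2.0), np.float64(3.0)]
400 [np.float64(36.0), np.float64(35.0), np.float64(35.0), np.float64(5.0), np.float64(5.0), np.float64(3.0), np.float64(1.0), np.float64(1.0), np.float64(2.0), np.float64(2.0), np.float64(1.0)]
450 [np.float64(25.0), np.float64(36.0), np.float64(35.0), np.float64(4.0), np.float64(5.0), np.float64(4.0), np.float64(3.0), np.float64(3.0), np.float64(4.0), np.float64(3.0), np.float64(1.0)]
```

{"name": "move_arm", "arguments": {
  "plan": [
    [[-0.0255, -0.0212, 0], 0, 60],
    [[-0.0255, -0.0212, 0], 0, 60],
    [[-0.0255, -0.0212, 0], 0, 60],
    [[-0.0255, -0.0212, 0], 0, 60],
    [[-0.0255, -0.0212, 0], 0, 60]
  ]
}}

```text
clock: 0.57
eef_pos: [312.8, 432.0, 248.0]
tcp_rot: [-3.141, -0.0, 2.758]
contact_force: [1.0, -0.1, -0.6]
opening: 0.598
```

{"name": "move_arm", "arguments": {
  "plan": [
    [[-0.0255, -0.0212, 0], 0, 60],
    [[-0.0255, -0.0212, 0], 0, 60],
    [[-0.0255, -0.0212, 0], 0, 60],
    [[-0.0255, -0.0212, 0], 0, 60],
    [[-0.0255, -0.0212, 0], 0, 60]
  ]
}}

```text
clock: 0.98
eef_pos: [391.5, 285.9, 248.2]
tcp_rot: [-3.142, 0.0, 2.758]
contact_force: [0.2, 0.1, 0.9]
opening: 0.605
```

{"name": "move_arm", "arguments": {
  "plan": [
    [[-0.0255, -0.0212, 0], 0, 60],
    [[-0.0255, -0.0212, 0], 0, 60],
    [[-0.0255, -0.0212, 0], 0, 60],
    [[-0.0255, -0.0212, 0], 0, 60],
    [[-0.0255, -0.0212, 0], 0, 60]
  ]
}}

```text
clock: 1.4
eef_pos: [470.0, 139.8, 248.3]
tcp_rot: [-3.142, -0.0, 2.758]
contact_force: [0.9, 1.3, 0.7]
opening: 0.601
```

{"name": "move_arm", "arguments": {
  "plan": [
    [[0, 0, 0], 0, 60],
    [[0, 0, 0], 0, 60]
  ]
}}

```text
clock: 1.57
eef_pos: [470.0, 140.1, 248.1]
tcp_rot: [-3.141, -0.0, 2.755]
contact_force: [-0.9, 0.9, 0.6]
opening: 0.602
```

```bash
python3 - <<'E'
from h import *
s=r.sense();print(s["clock"],s["eef_pos"],s["tcp_rot"],s["opening"],s["qpos"],s["contact_force"])
p,d,c=grab("wrist"); np.savez("w1.npz",p=p,d=d,**{k:np.array(c[k]) for k in c})
cv2.imwrite("pics/w1.png",cv2.resize(p,(784,588))[:,:,::-1])
E
```

```text
1.5667 [470.0382868  140.11804157 248.12530072] [-3.14145116e+00 -3.40648813e-04  2.75452499e+00] 0.6019384034605402 [ 2.86586112e-01  1.42673285e-01  1.91386031e+00  1.15235147e-04
  1.08541357e+00 -8.97196359e-01] [-0.86836867  0.85935916  0.61853827]
```

View pics/w1.png

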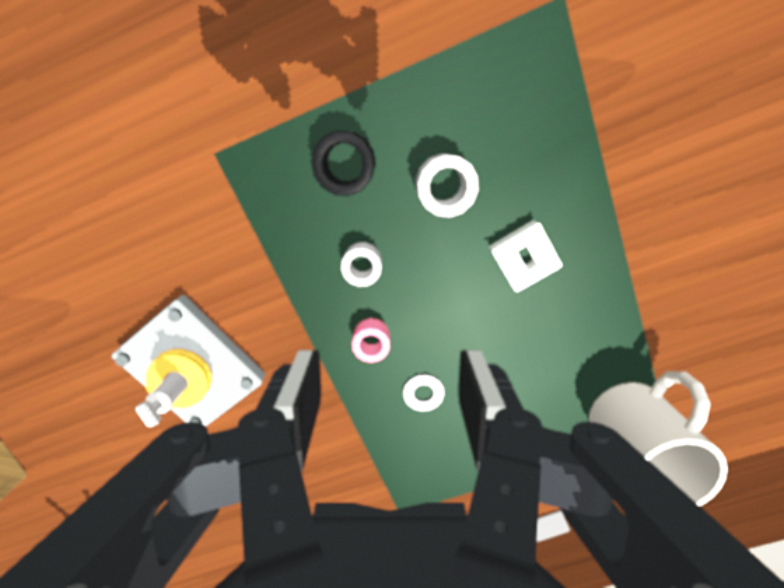

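The wrist view (1.4× scale) shows the sleeve at (361,264), the washer at (424,393), the collar at (527,256) with its slot near-vertical, and the T head at (150,411).

```bash
cat >> h.py <<'E'
def blob(c,p,u,v,z,s=30,thr=170,lo=None):
    """bright low-saturation blob near u,v -> top-face pts on plane z"""
    m=((p.min(2)>thr)).astype(np.uint8)
    m2=np.zeros_like(m);m2[max(0,v-s):v+s,max(0,u-s):u+s]=m[max(0,v-s):v+s,max(0,u-s):u+s]
    n,l,st,ce=cv2.connectedComponentsWithStats(m2)
    i=1+np.argmax(st[1:,4]); k=(l==i).astype(np.uint8)
    cs,h=cv2.findContours(k,cv2.RETR_CCOMP,cv2.CHAIN_APPROX_NONE)
    return [(onplane(c,q[:,0],z)[:,:2].astype(np.float32),h[0][j][3]) for j,q in enumerate(cs)],k
E
python3 - <<'E'
from h import *
f=np.load("w1.npz");p=f["p"]
for n,u,v,z,s in[("sleeve",258,189,24,24),("washer",303,281,5,24),("collar",376,183,16,34)]:
    for thr in (150,190,215):
        L,k=blob(f,p,u,v,z,s,thr)
        for q,h in L:
            if len(q)<8: continue
            c,a=cv2.minEnclosingCircle(q); e=cv2.fitEllipse(q)
            print(n,thr,h,len(q),"circ",np.round(c,1),round(a,1),"ell",np.round(np.hstack(e),1),"rect",np.round(np.hstack(cv2.minAreaRect(q)),1))
P=cloud(f,f["d"])
Q=P[270:320,80:140].reshape(-1,3); I=(Q[:,2]>84)
print("head",I.sum(),Q[I].mean(0),cv2.minAreaRect(Q[I][:,:2].astype(np.float32)))
W=P[240:300,90:160].reshape(-1,3); w=W[(W[:,2]>35)&(W[:,2]<44)]; print("wheel",len(w),cv2.minEnclosingCircle(w[:,:2].astype(np.float32)))
R=P[200:310,70:195].reshape(-1,3); R=R[(R[:,2]>12)&(R[:,2]<22)]; print("plate",cv2.minAreaRect(R[:,:2].astype(np.float32)))
x=np.vstack([cv2.resize(p[230:330,60:200],None,fx=4,fy=4,interpolation=2)])
y=cv2.resize(p[130:230,326:466],None,fx=4,fy=4,interpolation=2)
cv2.imwrite("pics/w1c.png",np.vstack([x,y])[:,:,::-1][:, :][:600] if 0 else cv2.resize(np.hstack([x,y]),(800,286))[:,:,::-1])
E
```

```text
sleeve 150 -1 85 circ [481.3 111.1] 19.6 ell [481.3 110.5  34.7  38.2  53.6] rect [480.7 110.3  34.8  37.3  67.8]
sleeve 150 0 39 circ [480.9 110.8] 9.8 ell [480.3 111.   14.1  19.3 152.4] rect [480.1 111.2  19.2  13.6  67.8]
sleeve 190 -1 80 circ [481.9 109.9] 18.1 ell [482.1 109.9  34.   35.2  57.4] rect [482.4 109.6  34.2  35.   22.8]
sleeve 190 0 46 circ [481.9 110.1] 10.5 ell [481.9 110.   19.3  20.3 149.4] rect [481.6 109.9  19.6  20.1  23.7]
sleeve 215 -1 79 circ [482.4 110. ] 17.6 ell [482.3 109.9  33.4  34.3  67.9] rect [482.6 110.1  33.6  33.7  67.8]
sleeve 215 0 47 circ [482.2 109.9] 10.7 ell [482.  109.9  20.2  20.6 145.9] rect [481.6 109.9  20.4  19.9  67.8]
washer 150 -1 80 circ [631.  111.8] 21.9 ell [631.  112.   41.7  42.3  64.4] rect [630.8 112.1  42.3  42.3   8.7]
washer 150 0 34 circ [631.  111.9] 9.9 ell [630.9 112.1  18.3  18.8 154.8] rect [630.8 111.9  18.8  17.8  19.8]
washer 190 -1 78 circ [631.2 112.4] 21.3 ell [631.1 112.2  40.7  41.1  72.6] rect [631.2 112.4  40.6  40.3  67.9]
washer 190 0 37 circ [630.9 112. ] 10.4 ell [630.8 112.1  18.7  20.2 156.4] rect
[... 571 characters left out ...]
530.6 244.6  48.7  47.2  10.8]
collar 190 0 33 circ [529.9 244.6] 9.3 ell [529.8 244.4   9.7  19.9 101. ] rect [530.  244.5  18.1   9.4   8.3]
collar 215 -1 128 circ [531.3 244.7] 31.7 ell [531.  244.6  54.   54.5 107.9] rect [531.  244.6  47.8  46.8  10.5]
collar 215 0 35 circ [530.5 245. ] 10.2 ell [530.1 244.6   9.9  22.2 100.5] rect [530.6 244.3  20.4   9.9   8.3]
head 634 [457.03701057  54.19050817 238.33213543] ((460.442626953125, 43.58039855957031), (20.028656005859375, 287.20513916015625), 23.18452262878418)
wheel 1033 ((514.7886962890625, -82.72047424316406), 27.7081298828125)
plate ((514.6651000976562, -82.7756576538086), (110.66754150390625, 91.30477142333984), 16.840662002563477)
```

View pics/w1c.png

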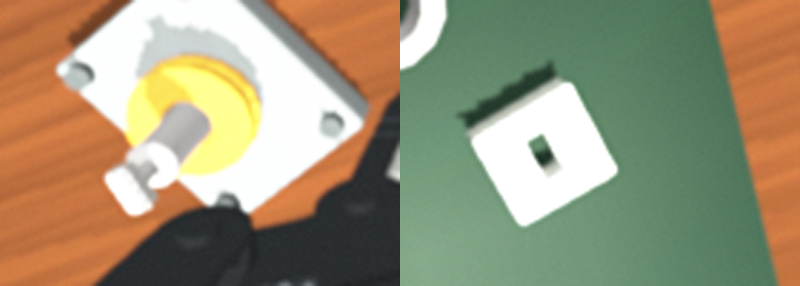

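{"name": "move_arm", "arguments": {
  "plan": [
    [[-0.0114, -0.0117, 0.02], 0, 60],
    [[-0.0113, -0.0116, 0.02], 0, 60],
    [[0, 0, 0.04], 0, 60],
    [[0, 0, 0.04], 0, 60],
    [[0, 0, 0.04], 0, 60]
  ]
}}

```text
clock: 2.03
eef_pos: [481.7, 112.5, 87.3]
tcp_rot: [3.14, 0.001, 2.759]
contact_force: [0.3, 0.0, -0.8]
opening: 0.598
```

{"name": "move_arm", "arguments": {
  "plan": [
    [[0, 0, 0.035], 0, 60],
    [[0, 0, 0.02], 0, 60],
    [[0, 0, 0.013], 0, 60],
    [[0, 0, 0], 0, 60],
    [[0, 0, 0], 0, 60]
  ]
}}

```text
clock: 2.45
eef_pos: [481.1, 112.2, 19.9]
tcp_rot: [-3.141, -0.002, 2.759]
contact_force: [-0.0, 0.2, -0.3]
opening: 0.599
```

{"name": "move_arm", "arguments": {
  "plan": [
    [[0, 0, 0], 0, 20],
    [[0, 0, 0], 0, 20],
    [[0, 0, 0], 0, 20],
    [[0, 0, 0], 0, 20],
    [[0, 0, 0], 0, 20]
  ],
  "grip_force": 30
}}

```text
clock: 2.87
eef_pos: [482.6, 111.9, 21.6]
tcp_rot: [3.14, 0.001, 2.758]
contact_force: [-3.1, 3.8, 8.7]
opening: 0.383
```

{"name": "move_arm", "arguments": {
  "plan": [
    [[0, 0, -0.01], 0, 20],
    [[0, 0, -0.03], 0, 20],
    [[0, 0, -0.03], 0, 20],
    [[0, 0, -0.03], 0, 20],
    [[0, 0, -0.03], 0, 20]
  ]
}}

```text
clock: 3.28
eef_pos: [481.7, 111.1, 152.5]
tcp_rot: [3.141, 0.001, 2.758]
contact_force: [0.4, 0.3, -0.8]
opening: 0.38
```

{"name": "move_arm", "arguments": {
  "plan": [
    [[-0.0218, -0.0241, 0], 0, 20],
    [[-0.0218, -0.0241, 0], 0, 20],
    [[-0.0218, -0.0241, 0], 0, 20],
    [[-0.0218, -0.0241, 0], 0, 20],
    [[-0.0218, -0.0241, 0], 0, 20]
  ]
}}

```text
clock: 3.7
eef_pos: [538.3, -42.8, 151.6]
tcp_rot: [3.141, 0.001, 2.758]
contact_force: [1.3, 0.4, -0.8]
opening: 0.383
```

{"name": "move_arm", "arguments": {
  "plan": [
    [[-0.0218, -0.0241, 0], 0, 20],
    [[-0.0218, -0.0241, 0], 0, 20],
    [[0, 0, 0], 0, 20],
    [[0, 0, 0], 0, 20]
  ]
}}

```text
clock: 4.03
eef_pos: [560.6, -103.8, 151.1]
tcp_rot: [3.142, 0.001, 2.755]
contact_force: [0.2, 1.0, 0.3]
opening: 0.379
```

```bash
python3 - <<'E'
from h import *
s=r.sense();print(s["clock"],s["eef_pos"],s["tcp_rot"],s["opening"],s["contact_force"])
p,d,c=grab("wrist"); np.savez("w2.npz",p=p,d=d,**{k:np.array(c[k]) for k in c})
cv2.imwrite("pics/w2.png",p[:,:,::-1])
P=cloud(c,d)
I=(P[:,:,2]>83)&(P[:,:,2]<94)&(np.hypot(P[:,:,0]-515,P[:,:,1]+83)<25); Q=P[I]
print("head",len(Q),Q.mean(0),np.round(np.hstack(cv2.minAreaRect(Q[:,:2].astype(np.float32))),1))
I=(P[:,:,2]>37)&(P[:,:,2]<43)&(np.hypot(P[:,:,0]-515,P[:,:,1]+83)<40); Q=P[I]
print("wheel",len(Q),cv2.minEnclosingCircle(Q[:,:2].astype(np.float32)))
K=np.array(c["intrinsics"])
print(cv2.projectPoints(np.array([[515,-83,89.],[515,-83,40.]]),np.array(c["rvec"]),np.array(c["tvec"]),K,np.array(c["dist"]))[0].ravel())
E
```

```text
4.0333 [ 560.57542106 -103.8170769   151.0689697 ] [3.14150709e+00 1.03854667e-03 2.75497136e+00] 0.37944141820642535 [0.23484605 1.01667677 0.25721869]
head 397 [513.96551207 -83.66498876  87.83042168] [514.4 -83.8  18.5   8.1   0.7]
wheel 3176 ((514.4595947265625, -83.81952667236328), 27.767166137695312)
[279.9971797  152.49692363 279.56319577 141.64447866]
```

View pics/w2.png

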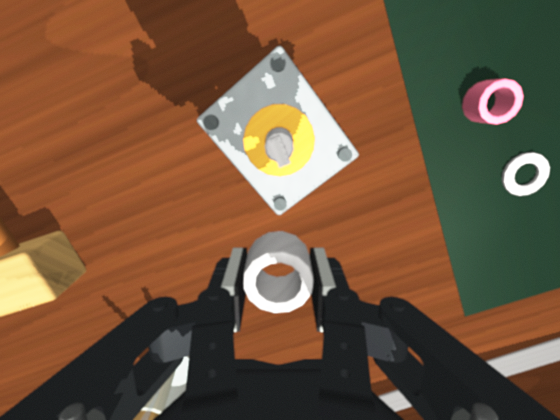

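The head is measured at (514.4,−83.8), 18.5×8.1 mm, lying almost along world x. The held sleeve's mouth shows at (278,285) in the picture. Next I measure the sleeve's offset from the TCP.

```bash
python3 - <<'E'
from h import *
f=np.load("w2.npz");p=f["p"];P=cloud(f,f["d"])
Q=P[225:320,240:320].reshape(-1,3);Q=Q[(np.hypot(Q[:,0]-560.6,Q[:,1]+103.8)<25)&(Q[:,2]>120)]
print(np.histogram(Q[:,2],12))
zt=np.percentile(Q[:,2],97);T=Q[Q[:,2]>zt-2.5];print(zt,len(T),T.mean(0))
import sys
g=p[225:320,240:320].min(2)
for u in (255,300): pass
for z in (151,153.5):
  for thr in(190,215):
    L,k=blob(f,p,278,285,z,36,thr)
    for q,h in L:
        if len(q)>15: print(z,thr,h,len(q),cv2.minEnclosingCircle(q),np.round(np.hstack(cv2.fitEllipse(q)),1))
E
```

```text
(array([ 172,  314,  388,  471,  497,  533, 2255,  130,  135,  106,   91,
         77]), array([128.19542257, 131.90165315, 135.60788374, 139.31411432,
       143.0203449 , 146.72657549, 150.43280607, 154.13903666,
       157.84526724, 161.55149782, 165.25772841, 168.96395899,
       172.67018958]))
165.56866296371905 231 [563.67887038 -93.01151855 167.49924733]
151 190 -1 184 ((562.2894287109375, -103.87649536132812), 16.95587158203125) [ 562.4 -103.9   32.2   33.1   85.7]
151 190 0 127 ((562.01220703125, -102.9915771484375), 11.830390930175781) [ 562.1 -103.2   22.2   23.1   32.9]
151 215 -1 241 ((562.375, -103.68821716308594), 16.880022048950195) [ 562.9 -105.2   27.1   30.8  106.7]
153.5 190 -1 184 ((560.7451782226562, -103.24427795410156), 16.616891860961914) [ 560.8 -103.3   31.5   32.4   85.7]
153.5 190 0 127 ((560.4735717773438, -102.37715911865234), 11.593913078308105) [ 560.6 -102.6   21.7   22.7   32.9]
153.5 215 -1 241 ((560.8290405273438, -103.05990600585938), 16.54256248474121) [ 561.4 -104.5   26.5   30.2  106.7]
```

{"name": "move_arm", "arguments": {
  "plan": [
    [[0.026, 0.0004, 0], 0, 20],
    [[0.0254, 0, 0], 0, 20],
    [[0, 0, 0.0], 0, 20],
    [[0, 0, 0.015], 0, 20],
    [[0, 0, 0.015], 0, 20]
  ]
}}

```text
clock: 4.5
eef_pos: [513.0, -81.4, 121.4]
tcp_rot: [3.141, 0.003, 2.759]
contact_force: [0.1, -0.4, -2.0]
opening: 0.379
```

{"name": "move_arm", "arguments": {
  "plan": [
    [[0, 0, 0.008], 0, 20],
    [[0, 0, 0.005], 0, 20],
    [[0, 0, 0.004], 0, 20],
    [[0, 0, 0.0], 0, 20]
  ]
}}

```text
clock: 4.83
eef_pos: [513.2, -82.3, 103.1]
tcp_rot: [3.142, 0.001, 2.758]
contact_force: [1.3, -0.0, -3.1]
opening: 0.377
```

{"name": "move_arm", "arguments": {
  "plan": [
    [[0, 0, 0.004], 0, 20],
    [[0, 0, 0.002], 0, 20],
    [[0, 0, 0.002], 0, 20],
    [[0, 0, 0.002], 0, 20],
    [[0, 0, 0.0], 0, 20]
  ]
}}

```text
clock: 5.25
eef_pos: [513.0, -82.7, 93.1]
tcp_rot: [3.142, 0.001, 2.758]
contact_force: [2.4, -1.7, -2.7]
opening: 0.38
```

{"name": "move_arm", "arguments": {
  "plan": [
    [[-0.0008, -0.0006, 0.001], 0, 20],
    [[0, 0, 0.002], 0, 20],
    [[0, 0, 0.002], 0, 20],
    [[0, 0, 0.002], 0, 20],
    [[0, 0, 0], 0, 20]
  ]
}}

```text
clock: 5.67
eef_pos: [513.1, -83.4, 85.8]
tcp_rot: [-3.141, -0.0, 2.758]
contact_force: [0.6, -0.3, -1.8]
opening: 0.377
```

{"name": "move_arm", "arguments": {
  "plan": [
    [[0, 0, 0.004], 0, 20],
    [[0, 0, 0.004], 0, 20],
    [[0, 0, 0.004], 0, 20],
    [[0, 0, 0.004], 0, 20],
    [[0, 0, 0], 0, 20]
  ]
}}

```text
clock: 6.08
eef_pos: [513.1, -83.5, 69.5]
tcp_rot: [-3.141, -0.0, 2.758]
contact_force: [1.5, -0.5, -2.5]
opening: 0.38
```

{"name": "move_arm", "arguments": {
  "plan": [
    [[0, 0, 0.001], 0, 20],
    [[0, 0, 0.001], 0, 20],
    [[0, 0, 0], 0, 58],
    [[0, 0, 0], 0, 58],
    [[0, 0, 0], 0, 58]
  ]
}}

```text
clock: 6.5
eef_pos: [513.3, -83.5, 68.4]
tcp_rot: [3.142, 0.0, 2.758]
contact_force: [-0.7, -0.6, -0.6]
opening: 0.579
```

{"name": "move_arm", "arguments": {
  "plan": [
    [[0, 0, 0], 0, 58],
    [[0, 0, -0.01], 0, 58],
    [[0, 0, -0.03], 0, 58],
    [[0, 0, -0.035], 0, 58],
    [[0, 0, -0.035], 0, 58]
  ]
}}

```text
clock: 6.92
eef_pos: [512.6, -83.4, 179.9]
tcp_rot: [-3.141, -0.001, 2.758]
contact_force: [0.5, -0.2, 0.2]
opening: 0.579
```

{"name": "move_arm", "arguments": {
  "plan": [
    [[-0.0046, 0.0282, 0], 0, 62],
    [[-0.0046, 0.0282, 0], 0, 62],
    [[-0.0046, 0.0282, 0], 0, 62],
    [[-0.0046, 0.0282, 0], 0, 62],
    [[-0.0046, 0.0282, 0], 0, 62]
  ]
}}

```text
clock: 7.33
eef_pos: [588.0, 39.9, 179.5]
tcp_rot: [3.141, 0.001, 2.758]
contact_force: [0.2, 0.2, 0.5]
opening: 0.623
```

{"name": "move_arm", "arguments": {
  "plan": [
    [[-0.0046, 0.0282, 0], 0, 62],
    [[-0.0046, 0.0282, 0], 0, 62],
    [[-0.0045, 0.0281, 0.01], 0, 62],
    [[0, 0, 0.035], 0, 62],
    [[0, 0, 0.035], 0, 62]
  ]
}}

```text
clock: 7.75
eef_pos: [634.1, 113.9, 99.9]
tcp_rot: [3.139, 0.005, 2.76]
contact_force: [0.1, -0.2, -0.4]
opening: 0.624
```

```bash
python3 - <<'E'
from h import *
s=r.sense();print(s["clock"],s["eef_pos"],s["tcp_rot"])
p,d,c=grab("wrist"); np.savez("w3.npz",p=p,d=d,**{k:np.array(c[k]) for k in c})
cv2.imwrite("pics/w3.png",p[:,:,::-1])
q=cv2.projectPoints(np.array([[631,112,5.],[631,112,0]]),np.array(c["rvec"]),np.array(c["tvec"]),np.array(c["intrinsics"]),np.array(c["dist"]))[0].ravel();print(q)
u,v=int(q[0]),int(q[1])
for thr in(150,190):
  L,k=blob(c,p,u,v,5,60,thr)
  for a,h in L:
    if len(a)>15: print(thr,h,cv2.minEnclosingCircle(a))
E
```

```text
7.75 [634.12883778 113.89629712  99.90534712] [3.13859004 0.00458779 2.75982409]
[272.66278108 207.0541541  272.74623068 204.86376144]
150 -1 ((631.3129272460938, 111.9743881225586), 20.781034469604492)
150 0 ((631.1845703125, 112.0696029663086), 10.365433692932129)
190 -1 ((631.3627319335938, 111.96524047851562), 20.501895904541016)
190 0 ((631.2354125976562, 111.94078826904297), 10.544561386108398)
```

{"name": "move_arm", "arguments": {
  "plan": [
    [[0, 0, 0.03], 0, 62],
    [[0, 0, 0.025], 0, 62],
    [[0, 0, 0.015], 0, 62],
    [[0, 0, 0.01], 0, 62],
    [[0, 0, 0], 0, 62]
  ]
}}

```text
clock: 8.22
eef_pos: [630.7, 111.5, 17.3]
tcp_rot: [-3.14, -0.002, 2.758]
contact_force: [-0.9, -0.7, -0.6]
opening: 0.624
```

{"name": "move_arm", "arguments": {
  "plan": [
    [[0, 0, 0], 0, 25],
    [[0, 0, 0], 0, 25],
    [[0, 0, 0], 0, 25],
    [[0, 0, 0], 0, 25],
    [[0, 0, 0], 0, 25]
  ],
  "grip_force": 30
}}

```text
clock: 8.63
eef_pos: [632.7, 112.0, 19.9]
tcp_rot: [3.141, 0.002, 2.758]
contact_force: [-1.8, -1.0, 6.0]
opening: 0.424
```

{"name": "move_arm", "arguments": {
  "plan": [
    [[0, 0, 0], 0, 25],
    [[0, 0, -0.01], 0, 25],
    [[0, 0, -0.03], 0, 25],
    [[0, 0, -0.04], 0, 25],
    [[0, 0, -0.04], 0, 25]
  ]
}}

```text
clock: 9.05
eef_pos: [631.0, 111.8, 139.7]
tcp_rot: [-3.141, -0.001, 2.758]
contact_force: [1.0, 0.1, -1.2]
opening: 0.426
```

{"name": "move_arm", "arguments": {
  "plan": [
    [[-0.002, -0.0323, -0.01], 0, 25],
    [[-0.002, -0.0323, 0], 0, 25],
    [[-0.002, -0.0323, 0], 0, 25],
    [[-0.002, -0.0323, 0], 0, 25],
    [[-0.002, -0.0323, 0], 0, 25]
  ]
}}

```text
clock: 9.47
eef_pos: [580.2, -42.8, 149.6]
tcp_rot: [3.141, 0.001, 2.758]
contact_force: [-0.3, -0.6, -0.6]
opening: 0.417
```

{"name": "move_arm", "arguments": {
  "plan": [
    [[-0.002, -0.0323, 0], 0, 25],
    [[-0.002, -0.0323, 0], 0, 25],
    [[0, 0, 0], 0, 25],
    [[0, 0, 0], 0, 25]
  ]
}}

```text
clock: 9.8
eef_pos: [559.8, -104.4, 149.2]
tcp_rot: [3.141, 0.001, 2.755]
contact_force: [1.3, 0.1, -0.0]
opening: 0.417
```

```bash
python3 - <<'E'
from h import *
s=r.sense();print(s["clock"],s["eef_pos"],s["tcp_rot"],s["opening"],s["contact_force"])
p,d,c=grab("wrist"); np.savez("w4.npz",p=p,d=d,**{k:np.array(c[k]) for k in c})
cv2.imwrite("pics/w4.png",p[:,:,::-1])
P=cloud(c,d)
for n,a,b,R in(("head",83,94,25),("sleevetop",60,67,25),("wheel",37,43,40)):
    I=(P[:,:,2]>a)&(P[:,:,2]<b)&(np.hypot(P[:,:,0]-515,P[:,:,1]+83)<R); Q=P[I]
    print(n,len(Q),Q.mean(0),np.round(np.hstack(cv2.minAreaRect(Q[:,:2].astype(np.float32))),1),cv2.minEnclosingCircle(Q[:,:2].astype(np.float32)))
t=s["eef_pos"]
Q=P[225:340,230:330].reshape(-1,3);Q=Q[(np.hypot(Q[:,0]-t[0],Q[:,1]-t[1])<30)]
h,e=np.histogram(Q[:,2],np.arange(110,175,3));print(dict(zip(e,h)))
E
```

```text
9.8 [ 559.82947568 -104.42959213  149.24273822] [3.14128910e+00 1.04151648e-03 2.75489823e+00] 0.41725268073063887 [ 1.27819131  0.07669112 -0.03880656]
head 403 [513.9309904  -83.64211167  87.79323406] [ 5.145e+02 -8.370e+01  1.880e+01  8.000e+00  3.000e-01] ((514.4219970703125, -83.8828125), 10.077958106994629)
sleevetop 999 [512.06614987 -82.63409918  63.13324137] [513.9 -83.1  33.   33.1  40. ] ((513.9846801757812, -83.36106872558594), 16.818742752075195)
wheel 2224 [511.01015986 -82.95998565  39.33886358] [514.2 -83.7  54.7  54.5  70. ] ((514.2313842773438, -83.8866958618164), 27.824167251586914)
{np.int64(110): np.int64(0), np.int64(113): np.int64(0), np.int64(116): np.int64(0), np.int64(119): np.int64(0), np.int64(122): np.int64(0), np.int64(125): np.int64(1), np.int64(128): np.int64(72), np.int64(131): np.int64(2229), np.int64(134): np.int64(567), np.int64(137): np.int64(132), np.int64(140): np.int64(136), np.int64(143): np.int64(139), np.int64(146): np.int64(148), np.int64(149): np.int64(151), np.int64(152): np.int64(149), np.int64(155): np.int64(158), np.int64(158): np.int64(167), np.int64(161): np.int64(147), np.int64(164): np.int64(154), np.int64(167): np.int64(279), np.int64(170): np.int64(354)}
```

View pics/w4.png

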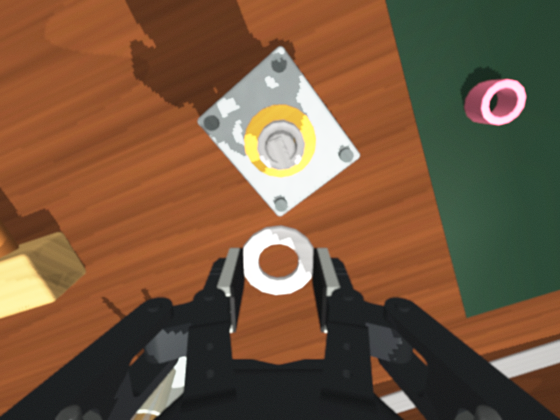

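The sleeve is seated, with its top at about 64 mm. The washer is held level, its ring at (278,261) in the picture.

```bash
python3 - <<'E'
from h import *
f=np.load("w4.npz");p=f["p"];P=cloud(f,f["d"])
m=(P[:,:,2]>129)&(P[:,:,2]<136.5);m[:,:244]=0;m[:,312:]=0;m[:225]=0;m[300:]=0
print(np.median(P[m],0))
for z in (132,133.5):
  for thr in(150,190):
    L,k=blob(f,p,278,262,z,37,thr)
    for q,h in L:
        if len(q)>15: print(z,thr,h,len(q),cv2.minEnclosingCircle(q),np.round(np.hstack(cv2.fitEllipse(q)),1))
E
```

```text
[ 557.8027588  -102.97265897  133.43200194]
132 150 -1 203 ((560.240478515625, -103.5975112915039), 20.4727840423584) [ 560.2 -103.8   37.8   40.6   69.1]
132 150 0 108 ((559.946533203125, -103.331298828125), 11.21055793762207) [ 560.1 -103.5   20.9   21.8  158.9]
132 190 -1 198 ((560.3224487304688, -104.02412414550781), 20.025135040283203) [ 560.4 -104.    37.    39.7   72.3]
132 190 0 112 ((560.3106689453125, -103.23200988769531), 11.5764799118042) [ 560.3 -103.5   21.9   22.5  175.2]
133.5 150 -1 203 ((559.4396362304688, -103.27374267578125), 20.25679588317871) [ 559.4 -103.5   37.4   40.2   69.1]
133.5 150 0 108 ((559.14892578125, -103.01036071777344), 11.092342376708984) [ 559.3 -103.1   20.6   21.6  158.9]
133.5 190 -1 198 ((559.5208129882812, -103.6959457397461), 19.81401252746582) [ 559.6 -103.7   36.7   39.3   72.3]
133.5 190 0 112 ((559.5091552734375, -102.91212463378906), 11.45437240600586) [ 559.5 -103.2   21.6   22.2  175.2]
```

{"name": "move_arm", "arguments": {
  "plan": [
    [[0.025, 0.001, 0], 0, 25],
    [[0.0246, 0, 0], 0, 25],
    [[0, 0, 0.01], 0, 25],
    [[0, 0, 0.015], 0, 25],
    [[0, 0, 0.007], 0, 25]
  ]
}}

```text
clock: 10.27
eef_pos: [514.6, -82.3, 115.6]
tcp_rot: [3.141, -0.0, 2.759]
contact_force: [-0.8, -0.3, -0.1]
opening: 0.425
```

{"name": "move_arm", "arguments": {
  "plan": [
    [[0, 0, 0.005], 0, 25],
    [[0, 0, 0.005], 0, 25],
    [[0, 0, 0.005], 0, 25],
    [[0, 0, 0.002], 0, 25],
    [[0, 0, 0], 0, 25]
  ]
}}

```text
clock: 10.68
eef_pos: [514.4, -83.5, 98.9]
tcp_rot: [-3.141, -0.001, 2.758]
contact_force: [-0.0, 0.1, -0.7]
opening: 0.413
```

{"name": "move_arm", "arguments": {
  "plan": [
    [[0, 0, 0.002], 0, 25],
    [[0, 0, 0.002], 0, 25],
    [[0, 0, 0.002], 0, 25],
    [[0, 0, 0.001], 0, 25],
    [[0, 0, 0], 0, 25]
  ]
}}

```text
clock: 11.1
eef_pos: [514.3, -83.5, 92.1]
tcp_rot: [-3.142, -0.0, 2.758]
contact_force: [0.3, 0.2, -0.2]
opening: 0.415
```

{"name": "move_arm", "arguments": {
  "plan": [
    [[0, 0, 0.002], 0, 25],
    [[0, 0, 0.0015], 0, 25],
    [[0, 0, 0.0015], 0, 25],
    [[0, 0, 0.001], 0, 25],
    [[0, 0, 0], 0, 25]
  ]
}}

```text
clock: 11.52
eef_pos: [514.5, -83.6, 86.1]
tcp_rot: [-3.142, -0.0, 2.758]
contact_force: [0.1, -1.0, -0.1]
opening: 0.417
```

{"name": "move_arm", "arguments": {
  "plan": [
    [[0, 0, 0], 0, 62],
    [[0, 0, 0], 0, 62],
    [[0, 0, 0], 0, 62],
    [[0, 0, -0.01], 0, 62],
    [[0, 0, -0.03], 0, 62]
  ]
}}

```text
clock: 11.93
eef_pos: [511.9, -83.1, 124.1]
tcp_rot: [-3.14, -0.006, 2.758]
contact_force: [0.3, -0.1, 0.1]
opening: 0.617
```

{"name": "move_arm", "arguments": {
  "plan": [
    [[0, 0, -0.035], 0, 62],
    [[0.012, 0.0345, -0.02], 0, 66],
    [[0.012, 0.0345, 0], 0, 66],
    [[0.012, 0.0345, 0], 0, 66],
    [[0.012, 0.0345, 0], 0, 66]
  ]
}}

```text
clock: 12.35
eef_pos: [521.9, 63.8, 183.0]
tcp_rot: [3.141, 0.002, 2.757]
contact_force: [0.1, 0.5, 0.1]
opening: 0.66
```

{"name": "move_arm", "arguments": {
  "plan": [
    [[0.012, 0.0345, 0], 0, 66],
    [[0.012, 0.0345, 0], 0, 66],
    [[0.012, 0.0345, 0], 0, 66],
    [[0.012, 0.0345, 0], 0, 66],
    [[0.0117, 0.0344, 0], 0, 66]
  ]
}}

```text
clock: 12.77
eef_pos: [530.5, 246.6, 182.2]
tcp_rot: [3.141, 0.0, 2.758]
contact_force: [0.7, -0.6, 0.5]
opening: 0.662
```

{"name": "move_arm", "arguments": {
  "plan": [
    [[0, 0, 0.01], -6.5, 66],
    [[0, 0, 0.01], -6.5, 66],
    [[0, 0, 0.01], -6.5, 66],
    [[0, 0, 0.01], -6.5, 66],
    [[0, 0, 0], -6.5, 66]
  ]
}}

```text
clock: 13.18
eef_pos: [529.7, 244.4, 140.2]
tcp_rot: [-3.141, -0.002, -2.952]
contact_force: [-0.7, 0.2, 1.0]
opening: 0.655
```

```bash
python3 - <<'E'
from h import *
s=r.sense();print(s["clock"],s["eef_pos"],s["tcp_rot"],s["opening"],s["contact_force"])
p,d,c=grab("wrist"); np.savez("w5.npz",p=p,d=d,**{k:np.array(c[k]) for k in c})
cv2.imwrite("pics/w5.png",p[:,:,::-1])
q=cv2.projectPoints(np.array([[530.8,244.6,16.]]),np.array(c["rvec"]),np.array(c["tvec"]),np.array(c["intrinsics"]),np.array(c["dist"]))[0].ravel();print(q)
u,v=int(q[0]),int(q[1])
for thr in(150,190,215):
  L,k=blob(c,p,u,v,16,50,thr)
  for a,h in L:
    if len(a)>15: print(thr,h,np.round(np.hstack(cv2.minAreaRect(a)),1))
q,dd,c=grab("side"); cv2.imwrite("pics/side5.png",cv2.resize(q[160:280,240:380],None,fx=4,fy=4,interpolation=2)[:,:,::-1])
E
```

```text
13.1833 [529.72462335 244.40143221 140.20115235] [-3.14102166e+00 -2.37186612e-03 -2.95215408e+00] 0.654651047720556 [-0.68693252  0.22713333  1.0302103 ]
[277.42687968 199.54749856]
150 -1 [530.1 244.6  48.9  47.1  10.9]
150 0 [529.  244.3  15.4   9.5  10.9]
190 -1 [530.5 244.6  48.   46.7  10.9]
190 0 [529.5 244.4  16.3   9.5  10.9]
215 -1 [530.9 244.7  47.3  46.3  10.6]
215 0 [530.  244.5  19.    9.5  10.9]
```

View pics/side5.png

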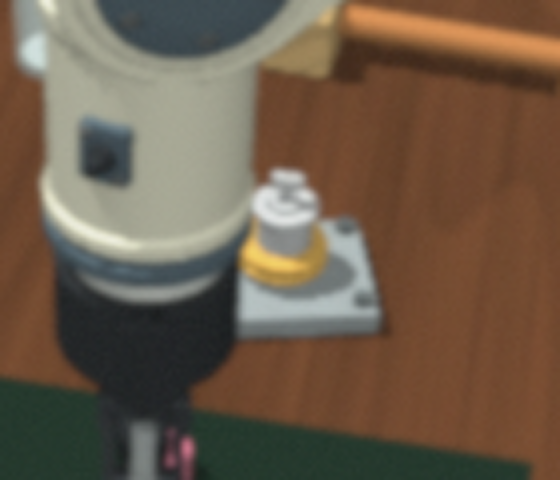

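The washer sits on the sleeve around the shaft, at about (285,205) in the crop.

{"name": "move_arm", "arguments": {
  "plan": [
    [[-0.0008, 0, 0.035], 0, 66],
    [[0, 0, 0.035], 0, 66],
    [[0, 0, 0.025], 0, 66],
    [[0, 0, 0.015], 0, 66],
    [[0, 0, 0.01], 0, 66]
  ]
}}

```text
clock: 13.7
eef_pos: [531.0, 244.5, 20.0]
tcp_rot: [-3.141, -0.002, -2.962]
contact_force: [0.5, 0.3, -0.1]
opening: 0.661
```

{"name": "move_arm", "arguments": {
  "plan": [
    [[0, 0, 0], 0, 66],
    [[0, 0, 0], 0, 30],
    [[0, 0, 0], 0, 30],
    [[0, 0, 0], 0, 30],
    [[0, 0, 0], 0, 30]
  ],
  "grip_force": 50
}}

```text
clock: 14.12
eef_pos: [532.3, 245.1, 22.4]
tcp_rot: [3.141, 0.002, -2.959]
contact_force: [-0.0, -0.3, -0.6]
opening: 0.494
```

{"name": "move_arm", "arguments": {
  "plan": [
    [[0, 0, 0], 0, 30],
    [[0, 0, 0], 0, 30],
    [[0, 0, 0], 0, 30]
  ]
}}

```text
clock: 14.37
eef_pos: [532.3, 245.1, 22.4]
tcp_rot: [3.141, 0.002, -2.958]
contact_force: [-0.5, -1.0, 7.5]
opening: 0.498
```

{"name": "move_arm", "arguments": {
  "plan": [
    [[0, 0, -0.01], 0, 30],
    [[0, 0, -0.03], 0, 30],
    [[0, 0, -0.03], 5, 30],
    [[0, 0, -0.03], 5, 30],
    [[0, 0, -0.03], 0, 30]
  ]
}}

```text
clock: 14.78
eef_pos: [531.2, 244.6, 153.2]
tcp_rot: [-3.142, -0.0, -3.138]
contact_force: [0.6, -0.8, -1.8]
opening: 0.501
```

{"name": "move_arm", "arguments": {
  "plan": [
    [[-0.003, -0.0328, 0], 0, 30],
    [[-0.003, -0.0328, 0], 0, 30],
    [[-0.003, -0.0328, 0], 0, 30],
    [[-0.003, -0.0328, 0], 0, 30],
    [[-0.003, -0.0328, 0], 0, 30]
  ]
}}

```text
clock: 15.2
eef_pos: [547.9, 79.5, 152.2]
tcp_rot: [3.142, 0.001, -3.132]
contact_force: [1.7, -0.3, -0.8]
opening: 0.497
```

{"name": "move_arm", "arguments": {
  "plan": [
    [[-0.003, -0.0328, 0], 0, 30],
    [[-0.003, -0.0328, 0], 0, 30],
    [[-0.003, -0.0328, 0], 0, 30],
    [[-0.003, -0.0328, 0], 0, 30],
    [[-0.003, -0.0328, 0], 0, 30]
  ]
}}

```text
clock: 15.62
eef_pos: [564.3, -84.6, 152.1]
tcp_rot: [-3.142, 0.0, -3.133]
contact_force: [0.6, 0.6, -2.1]
opening: 0.493
```

{"name": "move_arm", "arguments": {
  "plan": [
    [[0, 0, 0], 0, 30],
    [[0, 0, 0], 0, 30],
    [[0, 0, 0], 0, 30]
  ]
}}

```text
clock: 15.87
eef_pos: [564.2, -82.8, 151.6]
tcp_rot: [3.141, -0.0, -3.134]
contact_force: [-0.2, 0.5, -1.1]
opening: 0.496
```

```bash
python3 - <<'E'
from h import *
s=r.sense();print(s["clock"],s["eef_pos"],s["tcp_rot"],s["opening"],s["contact_force"])
p,d,c=grab("wrist"); np.savez("w6.npz",p=p,d=d,**{k:np.array(c[k]) for k in c})
cv2.imwrite("pics/w6.png",p[:,:,::-1])
P=cloud(c,d)
for n,a,b,R in(("head",83,94,25),("washertop",66,71,25),("wheel",37,43,40)):
    I=(P[:,:,2]>a)&(P[:,:,2]<b)&(np.hypot(P[:,:,0]-515,P[:,:,1]+83)<R); Q=P[I]
    print(n,len(Q),Q.mean(0).round(1),np.round(np.hstack(cv2.minAreaRect(Q[:,:2].astype(np.float32))),1),cv2.minEnclosingCircle(Q[:,:2].astype(np.float32)))
t=s["eef_pos"]
m=np.hypot(P[:,:,0]-t[0],P[:,:,1]-t[1])<34
h,e=np.histogram(P[m][:,2],np.arange(110,175,3));print(dict(zip(e.tolist(),h.tolist())))
E
```

```text
15.8667 [564.21312369 -82.828687   151.59013462] [ 3.14127785e+00 -1.82881519e-04 -3.13361570e+00] 0.49634155720830897 [-0.17829291  0.47507124 -1.0891226 ]
head 392 [514.1 -83.8  87.9] [ 5.145e+02 -8.380e+01  1.860e+01  7.600e+00  3.000e-01] ((514.5277099609375, -83.74866485595703), 9.898164749145508)
washertop 1995 [513.1 -83.4  68.5] [514.3 -83.3  38.9  38.9   8.1] ((514.4185791015625, -83.26466369628906), 19.8935604095459)
wheel 1429 [505.5 -85.   39.3] [514.3 -84.3  54.9  54.6  47.2] ((514.3462524414062, -83.87791442871094), 27.772899627685547)
{110: 0, 113: 0, 116: 0, 119: 0, 122: 0, 125: 1, 128: 176, 131: 245, 134: 279, 137: 306, 140: 396, 143: 6374, 146: 244, 149: 250, 152: 257, 155: 253, 158: 268, 161: 309, 164: 319, 167: 285, 170: 356}
```

View pics/w6.png

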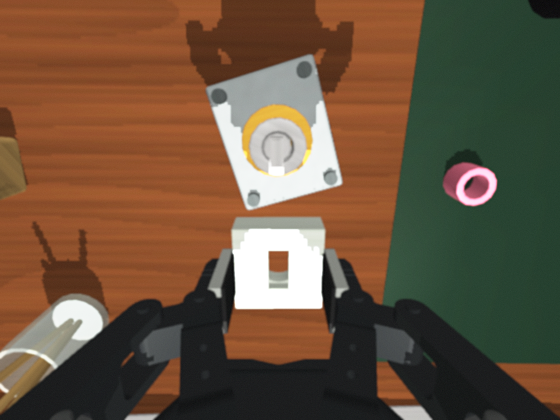

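The washer is seated at about 69 mm. The collar is held square, with its slot at (278,268) in line with the head at (277,150).

```bash
python3 - <<'E'
from h import *
f=np.load("w6.npz");p=f["p"];P=cloud(f,f["d"])
m=(P[:,:,2]>142)&(P[:,:,2]<147);m[:200]=0;m[315:]=0;m[:,:235]=0;m[:,325:]=0
zt=np.median(P[m][:,2]); k=m.astype(np.uint8)
print(zt)
for z in(zt,zt+.5):
 cs,h=cv2.findContours(k,cv2.RETR_CCOMP,cv2.CHAIN_APPROX_NONE)
 for j,q in enumerate(cs):
  if len(q)>25:
    a=onplane(f,q[:,0],z)[:,:2].astype(np.float32); print(h[0][j][3],len(q),np.round(np.hstack(cv2.minAreaRect(a)),2))
 for thr in (200,235):
  L,_=blob(f,p,278,268,z,44,thr)
  for a,hh in L:
    if len(a)>25: print("col",thr,hh,len(a),np.round(np.hstack(cv2.minAreaRect(a)),2))
E
```

```text
144.59642657926963
-1 343 [ 5.6242e+02 -8.2150e+01  4.5450e+01  4.4490e+01  4.0000e-01]
0 116 [ 5.6244e+02 -8.2480e+01  2.1350e+01  1.1210e+01  4.5000e-01]
col 200 -1 326 [ 5.6325e+02 -8.2180e+01  4.5020e+01  4.4420e+01  4.2000e-01]
col 200 0 116 [ 5.630e+02 -8.221e+01  2.140e+01  1.087e+01  4.500e-01]
col 235 -1 310 [ 5.632e+02 -8.216e+01  4.389e+01  4.431e+01  4.500e-01]
col 235 0 116 [ 5.6303e+02 -8.2210e+01  2.2530e+01  1.1100e+01  4.5000e-01]
-1 343 [ 5.6212e+02 -8.2150e+01  4.5280e+01  4.4320e+01  4.0000e-01]
0 116 [ 5.6214e+02 -8.2480e+01  2.1270e+01  1.1170e+01  4.5000e-01]
col 200 -1 326 [ 5.6295e+02 -8.2180e+01  4.4850e+01  4.4250e+01  4.2000e-01]
col 200 0 116 [ 5.627e+02 -8.221e+01  2.132e+01  1.083e+01  4.500e-01]
col 235 -1 310 [ 5.6289e+02 -8.2170e+01  4.3720e+01  4.4150e+01  4.5000e-01]
col 235 0 116 [ 5.6273e+02 -8.2220e+01  2.2440e+01  1.1060e+01  4.5000e-01]
```

{"name": "move_arm", "arguments": {
  "plan": [
    [[0.025, -0.001, 0], 0, 30],
    [[0.0233, 0, 0], 0, 30],
    [[0, 0, 0], 0, 30],
    [[0, 0, 0.015], 0, 30],
    [[0, 0, 0.015], 0, 30]
  ]
}}

```text
clock: 16.33
eef_pos: [517.1, -83.3, 122.2]
tcp_rot: [-3.141, 0.003, -3.131]
contact_force: [0.3, 0.2, -1.5]
opening: 0.5
```

{"name": "move_arm", "arguments": {
  "plan": [
    [[0, 0, 0.008], 0, 30],
    [[0, 0, 0.004], 0, 30],
    [[0, 0, 0.003], 0, 30],
    [[0, 0, 0], 0, 30]
  ]
}}

```text
clock: 16.67
eef_pos: [516.3, -84.0, 106.0]
tcp_rot: [3.141, -0.001, -3.132]
contact_force: [-0.5, 0.2, -1.7]
opening: 0.499
```

{"name": "move_arm", "arguments": {
  "plan": [
    [[0, 0, 0.002], 0, 30],
    [[0, 0, 0.001], 0, 30],
    [[0, 0, 0.001], 0, 30],
    [[0, 0, 0.001], 0, 30],
    [[0, 0, 0], 0, 30]
  ]
}}

```text
clock: 17.08
eef_pos: [516.2, -84.4, 101.3]
tcp_rot: [-3.142, 0.0, -3.133]
contact_force: [0.2, 0.6, -1.3]
opening: 0.499
```

Bore over the head; now slowly through the slot-entry height.

{"name": "move_arm", "arguments": {
  "plan": [
    [[0, 0, 0.001], 0, 30],
    [[0, 0, 0.001], 0, 30],
    [[0, 0, 0.001], 0, 30],
    [[0, 0, 0], 0, 30]
  ]
}}

```text
clock: 17.42
eef_pos: [516.1, -84.3, 98.1]
tcp_rot: [3.142, -0.0, -3.133]
contact_force: [0.0, 0.3, -1.2]
opening: 0.496
```

{"name": "move_arm", "arguments": {
  "plan": [
    [[0, 0, 0.001], 0, 30],
    [[0, 0, 0.001], 0, 30],
    [[0, 0, 0.001], 0, 30],
    [[0, 0, 0], 0, 30]
  ]
}}

```text
clock: 17.75
eef_pos: [516.1, -84.4, 95.1]
tcp_rot: [3.142, -0.0, -3.133]
contact_force: [-0.8, 0.4, -1.5]
opening: 0.499
```

{"name": "move_arm", "arguments": {
  "plan": [
    [[0, 0, 0.001], 0, 30],
    [[0, 0, 0.001], 0, 30],
    [[0, 0, 0.001], 0, 30],
    [[0, 0, 0], 0, 30],
    [[0, 0, 0], 0, 30]
  ]
}}

```text
clock: 18.17
eef_pos: [516.2, -84.4, 92.2]
tcp_rot: [3.142, -0.0, -3.133]
contact_force: [0.2, -0.3, -0.9]
opening: 0.495
```

{"name": "move_arm", "arguments": {
  "plan": [
    [[0, 0, 0.001], 0, 30],
    [[0, 0, 0.001], 0, 30],
    [[0, 0, 0], 0, 30],
    [[0, 0, 0], 0, 30]
  ]
}}

```text
clock: 18.5
eef_pos: [516.4, -84.4, 90.4]
tcp_rot: [-3.142, 0.0, -3.133]
contact_force: [-1.4, 0.3, 0.7]
opening: 0.497
```

{"name": "move_arm", "arguments": {
  "plan": [
    [[0, 0, 0.001], 0, 30],
    [[0, 0, 0.001], 0, 30],
    [[0, 0, 0], 0, 30],
    [[0, 0, 0], 0, 30]
  ]
}}

```text
clock: 18.83
eef_pos: [516.4, -84.4, 88.4]
tcp_rot: [-3.142, 0.0, -3.133]
contact_force: [0.4, 1.1, 4.4]
opening: 0.496
```

{"name": "move_arm", "arguments": {
  "plan": [
    [[0, 0, 0.001], 0, 30],
    [[0, 0, 0.001], 0, 30],
    [[0, 0, 0], 0, 30],
    [[0, 0, 0], 0, 30]
  ]
}}

```text
clock: 19.17
eef_pos: [516.4, -84.4, 86.4]
tcp_rot: [-3.142, 0.0, -3.133]
contact_force: [0.2, -0.4, 5.1]
opening: 0.496
```

{"name": "move_arm", "arguments": {
  "plan": [
    [[0, 0, 0.001], 0, 30],
    [[0, 0, 0.001], 0, 30],
    [[0, 0, 0], 0, 30],
    [[0, 0, 0], 0, 30]
  ]
}}

```text
clock: 19.5
eef_pos: [516.4, -84.4, 84.5]
tcp_rot: [-3.142, 0.0, -3.133]
contact_force: [-0.9, 0.2, 7.6]
opening: 0.498
```

```bash
python3 - <<'E'
from h import *
s=r.sense();print(s["clock"],s["eef_pos"],s["contact_force"],s["wrist_torque"])
p,d,c=grab("wrist"); np.savez("w7.npz",p=p,d=d,**{k:np.array(c[k]) for k in c}); cv2.imwrite("pics/w7.png",p[:,:,::-1])
P=cloud(c,d); m=np.hypot(P[:,:,0]-514.5,P[:,:,1]+83.5)<34
h,e=np.histogram(P[m][:,2],np.arange(28,96,1.));print(dict(zip(e.tolist(),h.tolist())))
E
```

```text
19.5 [516.42300014 -84.3859694   84.50045161] [-0.86611484  0.2422189   7.57020618] [ 0.05808597  0.19991044 -0.03779917]
{28.0: 0, 29.0: 19, 30.0: 54, 31.0: 291, 32.0: 784, 33.0: 321, 34.0: 29, 35.0: 30, 36.0: 27, 37.0: 17, 38.0: 18, 39.0: 25, 40.0: 18, 41.0: 23, 42.0: 19, 43.0: 19, 44.0: 20, 45.0: 19, 46.0: 14, 47.0: 16, 48.0: 16, 49.0: 9, 50.0: 6, 51.0: 1, 52.0: 0, 53.0: 0, 54.0: 0, 55.0: 0, 56.0: 0, 57.0: 0, 58.0: 0, 59.0: 0, 60.0: 1, 61.0: 13, 62.0: 56, 63.0: 67, 64.0: 59, 65.0: 58, 66.0: 66, 67.0: 67, 68.0: 78, 69.0: 80, 70.0: 169, 71.0: 153, 72.0: 87, 73.0: 82, 74.0: 108, 75.0: 145, 76.0: 952, 77.0: 3835, 78.0: 1417, 79.0: 122, 80.0: 87, 81.0: 91, 82.0: 100, 83.0: 100, 84.0: 88, 85.0: 114, 86.0: 190, 87.0: 242, 88.0: 368, 89.0: 140, 90.0: 98, 91.0: 82, 92.0: 98, 93.0: 100, 94.0: 88}
```

{"name": "move_arm", "arguments": {
  "plan": [
    [[0, 0, -0.001], 0, 30],
    [[0, 0, 0], 0, 30],
    [[0.0001, -0.0002, 0], 6, 30],
    [[0.0001, -0.0002, 0], 6, 30],
    [[0, 0, 0], 0, 30]
  ]
}}

```text
clock: 19.97
eef_pos: [516.5, -84.9, 85.6]
tcp_rot: [-3.142, 0.001, 2.935]
contact_force: [-0.0, 0.3, 6.8]
opening: 0.498
```

{"name": "move_arm", "arguments": {
  "plan": [
    [[0, -0.0002, 0], 6, 30],
    [[0.0001, -0.0002, 0], 6, 30],
    [[0, 0, 0], 0, 30]
  ]
}}

```text
clock: 20.22
eef_pos: [516.3, -85.3, 85.6]
tcp_rot: [3.141, 0.001, 2.725]
contact_force: [0.2, 0.2, 6.0]
opening: 0.499
```

{"name": "move_arm", "arguments": {
  "plan": [
    [[0.0001, -0.0002, 0], 6, 30],
    [[0, -0.0002, 0], 6, 30],
    [[0.0001, -0.0002, 0], 6, 30],
    [[0, -0.0002, 0], 6, 30],
    [[0, 0, 0], 0, 30]
  ]
}}

```text
clock: 20.63
eef_pos: [515.7, -85.9, 85.6]
tcp_rot: [3.141, 0.001, 2.306]
contact_force: [-0.3, -0.6, 6.3]
opening: 0.498
```

{"name": "move_arm", "arguments": {
  "plan": [
    [[0.0001, -0.0002, 0], 6, 30],
    [[0, -0.0002, 0], 6, 30],
    [[0.0001, -0.0002, 0], 6, 30],
    [[0, -0.0002, 0], 6, 30],
    [[0, 0, 0], 0, 30]
  ]
}}

```text
clock: 21.05
eef_pos: [515.0, -86.1, 85.6]
tcp_rot: [3.141, 0.001, 1.887]
contact_force: [-1.3, 0.3, 6.9]
opening: 0.496
```

{"name": "move_arm", "arguments": {
  "plan": [
    [[0.0001, -0.0002, 0], 6, 30],
    [[0, -0.0002, 0], 6, 30],
    [[0.0001, -0.0002, 0], 6, 30],
    [[0, 0, 0], 0, 30],
    [[0, 0, 0], 0, 30]
  ]
}}

```text
clock: 21.47
eef_pos: [514.3, -86.1, 85.6]
tcp_rot: [3.141, 0.0, 1.579]
contact_force: [-1.0, -1.2, 7.5]
opening: 0.499
```

```bash
python3 - <<'E'
from h import *
s=r.sense();print(s["clock"],s["eef_pos"],s["tcp_rot"],s["contact_force"],s["wrist_torque"])
p,d,c=grab("wrist"); np.savez("w8.npz",p=p,d=d,**{k:np.array(c[k]) for k in c})
cv2.imwrite("pics/w8.png",cv2.resize(p[150:380,150:410],None,fx=2.5,fy=2.5,interpolation=2)[:,:,::-1])
P=cloud(c,d); I=(P[:,:,2]>84)&(P[:,:,2]<91)&(np.hypot(P[:,:,0]-514.5,P[:,:,1]+83.5)<14);Q=P[I]
print(len(Q),np.round(np.hstack(cv2.minAreaRect(Q[:,:2].astype(np.float32))),1))
E
```

```text
21.4667 [514.30606135 -86.05972384  85.61983492] [3.14056331e+00 3.00650707e-04 1.57896873e+00] [-0.98818304 -1.23717883  7.52917904] [-0.10002249  0.09691146 -0.05869056]
687 [514.5 -83.    8.4  18.   89.8]
```

View pics/w8.png

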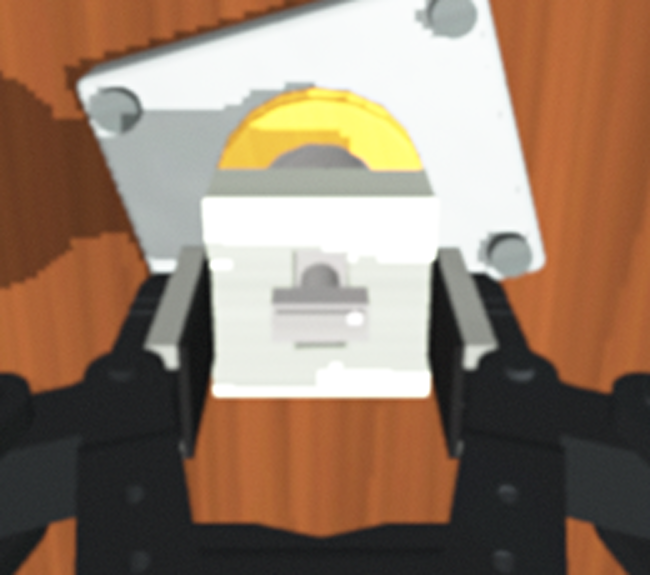

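The head, at (320,310), lies squarely across the slot. Next I ease up onto the head, release and retreat.

{"name": "move_arm", "arguments": {
  "plan": [
    [[0, 0, -0.001], 0, 30],
    [[0, 0, -0.0005], 0, 30],
    [[0, 0, 0], 0, 30],
    [[0, 0, 0], 0, 30]
  ]
}}

```text
clock: 21.85
eef_pos: [514.3, -86.1, 87.0]
tcp_rot: [3.141, 0.0, 1.58]
contact_force: [0.9, -0.4, 6.0]
opening: 0.496
```

{"name": "move_arm", "arguments": {
  "plan": [
    [[0, 0, 0], 0, 66],
    [[0, 0, 0], 0, 66],
    [[0, 0, 0], 0, 66],
    [[0, 0, 0], 0, 66],
    [[0, 0, 0], 0, 66]
  ]
}}

```text
clock: 22.27
eef_pos: [513.6, -85.9, 86.6]
tcp_rot: [-3.141, -0.0, 1.58]
contact_force: [-0.5, 0.2, 0.2]
opening: 0.662
```

{"name": "move_arm", "arguments": {
  "plan": [
    [[0, 0, -0.01], 0, 66],
    [[0, 0, -0.03], 0, 66],
    [[-0.01, 0, -0.03], 0, 66],
    [[-0.02, 0, -0.01], 0, 66],
    [[-0.02, 0, 0], 0, 66]
  ]
}}

```text
clock: 22.68
eef_pos: [516.2, -136.6, 170.8]
tcp_rot: [3.136, 0.001, 1.581]
contact_force: [0.8, -0.7, -1.4]
opening: 0.66
```

{"name": "move_arm", "arguments": {
  "plan": [
    [[0, 0, 0], 0, 66],
    [[0, 0, 0], 0, 66],
    [[0, 0, 0], 0, 66]
  ]
}}

```text
clock: 22.93
eef_pos: [513.9, -135.6, 166.8]
tcp_rot: [-3.141, -0.0, 1.579]
contact_force: [-0.2, -0.5, -0.0]
opening: 0.662
```

```bash
python3 - <<'E'
from h import *
s=r.sense();print(s["clock"],s["eef_pos"],s["contact_force"])
p,d,c=grab("wrist"); np.savez("w9.npz",p=p,d=d,**{k:np.array(c[k]) for k in c})
a=cv2.resize(p[60:270,180:380],(600,630)); cv2.imwrite("pics/w9.png",a[:600,:,::-1])
P=cloud(c,d)
for n,lo,hi,R in(("head",85,92,14),("collar",77,83,36),("wheel",30,43,32)):
    I=(P[:,:,2]>lo)&(P[:,:,2]<hi)&(np.hypot(P[:,:,0]-514.5,P[:,:,1]+83.5)<R);Q=P[I]
    print(n,len(Q),np.median(Q[:,2]).round(2),np.round(np.hstack(cv2.minAreaRect(Q[:,:2].astype(np.float32))),1))
E
```

```text
22.9333 [ 513.88631069 -135.55769639  166.80590517] [-0.17762138 -0.45421106 -0.02114066]
head 346 87.92 [514.4 -83.2  18.2   8.1   0.6]
collar 3447 80.45 [514.6 -83.8  44.2  43.5   0.6]
wheel 325 35.3 [513.9 -71.6  54.5  31.8   2.3]
```

View pics/w9.png

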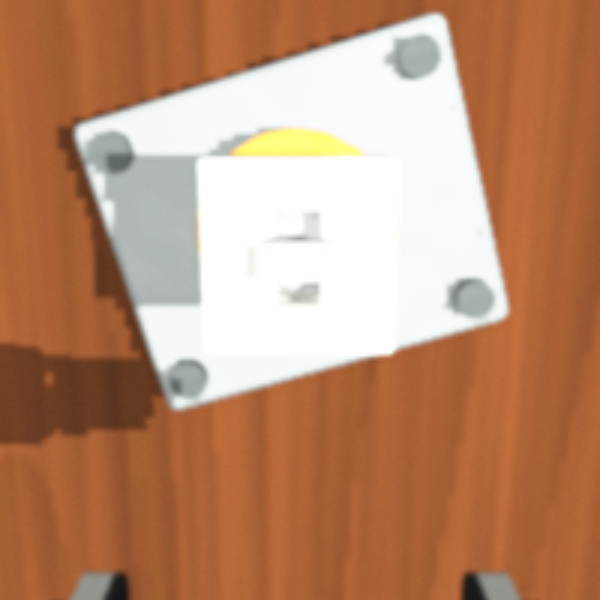

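The collar is locked: its top reads 80.5 mm, which is the head's underside at 81, and the wheel is held down at about 36 mm. The head lies across the slot and the gripper is clear.

```bash
python3 -c "
from rig import ticket
print(ticket.sign_off())"
```

```text
the job is handed in; nothing more can be done
None
```

The collar is locked on the spindle and the job is handed in, at about 23 s of the 72 s allowed. The sleeve went on first, then the washer, then the collar. The slot dropped over the T head with no contact felt. I pressed the collar down at no more than about 9 N, turned it a quarter turn, let it rise against the head and released it.

**Last checks, with the gripper clear:**
- **Collar:** its top reads 80.5 mm, against 81 mm for the head's underside, and it sits level and centred.
- **Head:** it lies across the slot, about 90° from the slot's length.
- **Wheel:** it reads 35.3 mm (about 36 mm once the camera's low reading is allowed for), so the spring is holding the stack under load.
- **Force:** the wrist reads about zero.

**Small disagreements:**
- **Spring force:** near the bottom of the press it read about 2 N lower than the measured wheel travel implied, so I backed off 1 mm before turning.
- **Fingertips:** they brushed the bench at about 6–9 N while closing on each part.
- **Bystanders:** I did not measure the jar, mug and mallet again at the end, but the arm never went near them.

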